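# Roll the tin onto the scanner

## Robot

A 6-joint arm with a two-finger parallel gripper is mounted at the origin on the work surface. World frame = base frame: x ahead of the robot, y to its left, z up, the work surface at z = 0. Lengths are in m, angles in rad, forces in N, time in s.
With the tool pointing down it reaches from about 0.4 to 0.825 m from the base axis. Payload 7 kg.
Tool frame: the origin (TCP) lies on the centre line of the jaws, within the pads' length; the fingertips stand 14 mm ahead of it and the grasp point (between the pads) lies 5 mm behind it; x points along the fingers, y is the direction in which the jaws open and shut, and the axes are right-handed (so a half turn about x gives the same grasp; the last joint's range is limited). The gripper opens to 88 mm and grips with 3 to 60 N. Pads are 19 mm wide; open, the fingers measure 130 mm over their backs; the gripper's body (78 mm by 193 mm) begins 47 mm behind the grasp point.
Start: joints at [-0.969, 0.359, 0.012, 0, -1.224, -0.288], TCP at [0.208, -0.642, 0.241] pointing down, gripper open.
Joint ranges: [-3.07, 3.07], [-1.43, 2.12], [-1.02, 1.25], [-3.03, 1.67], [-3.05, -0], [-3.03, 3.03]. Speed limits (rad/s): [2.39, 2.39, 3.01, 3.14, 3.14, 3.14].

## Interface

Orientations are given as a unit quaternion [x, y, z, w].
In Python, from plant import arm gives the robot as it stands. The module is installed in compiled form; this text tells all that it offers. Calls block until the motion is done:
- arm.reach(position, orientation): joint-space move of the TCP to a pose.
- arm.move_straight(position, frame=None, max_speed=0.15, guard=None): straight line of the TCP; frame=None keeps the orientation; max_speed is the mean speed in m/s. With guard (N) it stops when the force on the tool has changed by that much, and returns True; else False.
- arm.movej(angles): joint-space move.
- arm.set_gripper(opening, f_grip=None): finger opening in m; f_grip is the grip in N (None keeps the last); returns when the fingers have stopped.
- arm.sleep(seconds).
- arm.ik(position, orientation): joint angles nearest the present ones, or None.
- arm.get_obs(): the state.
- arm.get_image(name): name is "side" or "top" or "wrist"; returns a dict with "image" (480x640x3 uint8, blue, green, red), "depth" (480x640 float32, m along the optical axis (not along the pixel's ray), 0 where there is no reading), "camera_matrix" (3x3 intrinsics, pixels), "k1" (the pictures are not rectified: a ray, as slopes to the right and down, at radius r is drawn at 1 + k1 r^2 times it, then the intrinsics apply), "R" (3x3) and "t" (3): a world point X has camera coordinates R X + t; the wrist camera has in their place "T_tool_cam" (4x4, takes a point from camera to tool coordinates, whose origin is the TCP and whose axes are the tool frame's). Camera axes: x right, y down, z forward; pixel columns grow to the right and rows downward; lengths in m; the calibration is good to about 2 mm. A picture is of the moment at which its call begins: read the wrist's pose just before it.
A pose or a line that the arm cannot do raises arm.IKError and nothing moves.
- arm.close_job(): hands the job in, once; it reports no verdict.
Trained networks look in a picture, given as the dict that the camera call returned (one of the last four; its "shot" number tells which), for a name from the list of things; names that differ only in an ending like _2 or _b are one class to them, and where a whole thing is asked for, a point or a joint stands for the part that bears it (a point fixed in the world has none). Each returns a list of dicts, best first, with "conf" (0 to 1); they miss things now and then, are a little off and sometimes report something else, mostly with a low value. They report only what shows in the picture. A call takes as long as a camera call. They do not tell look-alikes from the thing itself.
- arm.look_for(picture, thing): "extent" ([centre column, centre row, width, height] in pixels, round what is visible of it).
The state is a dict: "clock": time; "joints": joint angles; "qvel": joint speeds; "joint_efforts": joint torques, N m; "ee_pos": TCP position; "tcp_rot": TCP orientation; "contact_force": force on the tool from outside, world axes, zero at the start; "torque": the same for the moment, N m; "opening": finger opening in m.
Only numpy, scipy, OpenCV 4.12 (cv2) and the standard library are available. Lean on these libraries where they do the work, as an engineer would, in place of code of your own. Each camera call takes 0.05 s, during which the arm holds its last target. There are 200 camera calls.

## Task

Ring up the tin that lies on its side on the stall counter. Push on its top with the fingertips, keeping them above the tin's mid-height, so that it rolls along the counter onto the dark scanner window and stops lying along the red stripe, its middle over the stripe; then press the green key right down and let it go. Do not grasp, lift or upend the tin, do not press the key before the tin lies still on the stripe, and leave everything else on the counter where it is.

Things in the scene. Friction and masses are not known exactly. Their poses are not given: they have to be found in the camera images.
- tin: Closed tin on its side, a plain cylinder 66 mm thick, 104 mm long, 0.15-0.4 kg, yellow with green label. Origin at its middle on its axis (33 mm up); x along its length, y and z turn as it rolls. Starts parallel to the stripe (4 deg), 140-200 mm left or right of it: rolling straight takes it there. Wet, slippery (friction 0.2): pushed behind its top, with tips 10-20 mm above its axis, it rolls; it stops within mm once a slow push ends.
- scanner: Scanner, fixed, flush with the counter. Origin at the middle of the red stripe, at counter height; z up, x along the stripe (away from the robot within 0.25 rad), y across it to the left. Dark window 174 (x) by 114 (y) mm with steel rim; the stripe runs its full length, 30 mm wide. A grey key panel, 60 (x) by 110 (y) mm, 10 mm high, is centred at x = -145 mm, on the robot's side.
- key_top (a point): Middle of the top of the round green key, 30 mm in diameter, in a black collar of 46 mm at the middle of the key panel; its top is 32 mm above the counter when up. It is pressed straight down.
- key (a joint): How far the green key is pressed: 0 up, 0.006 m fully down; a spring (5 N at the bottom) brings it back.
- jar: Bystander: amber jar with black lid, 64 mm across, 85 mm tall, standing on the other side of the window from the tin. Origin under its middle.
- urchin_a: Bystander: half sea urchin shell, about 100 mm across its spines, 40 mm high, beyond the window. Origin under its middle.
- urchin_b: Bystander: the other half sea urchin shell, the same.
- sauce: Bystander: green sauce bottle with yellow cap, 56 mm across, 170 mm tall, to the left. Origin under its middle.
- cup: Bystander: blue cup, 72 mm across, 75 mm tall, to the right. Origin under its middle.
- dish: Bystander: small white dish, 100 mm across, 22 mm high, to the right. Origin under its middle.
- spoon: Bystander: spoon lying to the left, nearer the robot. Origin under its middle.
Things that resemble listed ones, but are neither listed nor needed, are in the scene too. What is shaped like the tin but pink, purple or turquoise is not meant.

How it is judged:
On the way, in this order (a step that is already met when the one before it is completed fails the run):
1. the tin has rolled through about half a turn (angle between tin's own z axis and vertical above 2.4 rad), for 0.02 s.
2. the tin lies still along the red stripe (y of tin in the frame of scanner between -0.015 and 0.015 m and x of tin in the frame of scanner between -0.04 and 0.04 m and angle between the x axis of tin and the x axis of scanner, either way round below 0.3 rad and height (world z) of tin below 0.04 m and linear speed of tin below 0.01 m/s and angular speed of tin below 0.3 rad/s), for 0.2 s.
3. the green key is pressed down (value of joint key above 0.004 m), for 0.04 s.
At the end, for the whole second after the job is handed in: The tin rests along the red stripe: its middle within 15 mm of the stripe's centre line and 40 mm of its middle along it, axis within 0.3 rad of the stripe. It rolled there (about half a turn or more), the key was then pressed 4 mm or more and is up again (all of step 2 and value of joint key below 0.0015 m); the robot touches nothing.
It fails at once if the tin is lifted or upended (height (world z) of tin above 0.043 m or angle between tin's own x axis and vertical below 1.2 rad or angle between tin's own x axis and vertical above 1.94 rad).
It fails at once if the tin is touched with the fingers reaching down below its mid-height (contact force between the fingers and tin above 0.5 N and height (world z) of the grasp point below 0.048 m).
It fails at once if the key is pressed before the tin lies on the stripe (value of joint key above 0.003 m and not (y of tin in the frame of scanner between -0.015 and 0.015 m and x of tin in the frame of scanner between -0.04 and 0.04 m and angle between the x axis of tin and the x axis of scanner, either way round below 0.3 rad and height (world z) of tin below 0.04 m)).
It fails at once if a bystander is moved more than 20 mm (distance of any of jar, urchin_a, urchin_b, sauce, cup, dish, spoon from where it was at the start of the episode above 0.02 m).
It also fails if it takes over 59 s, if anything falls off the work surface, if the arm or the gripper's body presses on something with over 40 N, if the wrist force passes 120 N, or if a joint passes its speed limit or range.

## Working session

There is one attempt and no reset: what is moved stays moved. The work goes in short steps, each a Python script; the robot and the scene stay as the last script left them, time stands still between calls to the robot, and variables do not carry over. Pictures are saved under pics/ and viewed, about 8 in all and at most 12, crops included, and the job is handed in when it is done.

```bash
mkdir -p pics; cat > h.py <<'E'
import numpy as np, cv2
from plant import arm
def cloud(p):
    h,w=p["depth"].shape; K=p["camera_matrix"]
    u,v=np.meshgrid(np.arange(w),np.arange(h))
    pts=np.stack([u,v],-1).reshape(-1,1,2).astype(np.float64)
    n=cv2.undistortPoints(pts,K,np.array([p["k1"],0,0,0,0.])).reshape(h,w,2)
    d=p["depth"][...,None]
    c=np.concatenate([n*d,d],-1)
    W=(c-p["t"])@p["R"]
    W[p["depth"]==0]=np.nan
    return W
E
python3 - <<'E'
from h import *
np.set_printoptions(precision=3,suppress=True)
o=arm.get_obs();print(o)
for n in("top","side"):
    p=arm.get_image(n);cv2.imwrite(f"pics/{n}0.png",p["image"])
    W=cloud(p)
    for t in["tin","scanner","key_top","jar"]:
        for r in arm.look_for(p,t)[:3]:
            e=r["extent"];print(n,t,r["conf"],np.round(e,1),W[min(479,int(e[1])),min(639,int(e[0]))])
E
```

```text
{'clock': 0.0, 'joints': array([-0.969,  0.359,  0.011, -0.   , -1.224, -0.288]), 'qvel': array([-0.001, -0.001,  0.   , -0.002, -0.001,  0.   ]), 'joint_efforts': array([  0.   , -58.272,  29.306,   6.998,   0.007,  -0.   ]), 'ee_pos': array([ 0.208, -0.642,  0.24 ]), 'tcp_rot': array([-0.11 ,  0.699,  0.111,  0.698]), 'contact_force': array([-0.259,  0.234,  0.291]), 'torque': array([ 0.035, -0.03 ,  0.01 ]), 'opening': 0.08754799899097337}
top tin 0.86 [389.1 272.8  36.8  35.4] [ 0.4   -0.216  0.067]
top tin 0.85 [400.6 189.5  38.8  38.6] [ 0.636 -0.247  0.07 ]
top tin 0.84 [358.1 227.6  31.   41.7] [ 0.526 -0.128  0.072]
top scanner 0.85 [304.1 230.8  59.3  97.3] [0.521 0.026 0.003]
top jar 0.98 [255.2 206.5  18.3  28. ] [0.581 0.163 0.083]
side tin 0.9 [422.5 164.8  38.8  32.3] [ 0.243 -0.299  0.071]
side tin 0.73 [312.5 204.6  43.7  33.4] [ 0.535 -0.098  0.055]
side tin 0.68 [365.9 182.2  41.   29.3] [ 0.4   -0.197  0.067]
side scanner 0.72 [309.5 256.4 107.2  57.2] [0.518 0.041 0.001]
side key_top 0.71 [306.6 383.2  65.5  76.5] [0.454 0.394 0.015]
side key_top 0.53 [346.1 259.5   7.5  11.3] [0.417 0.057 0.031]
```

View pics/top0.png

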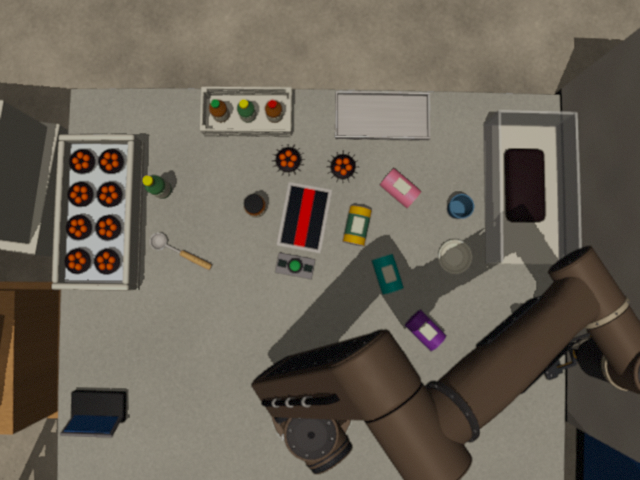

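```bash
cat >> h.py <<'E'
from scipy.spatial.transform import Rotation as Rn
np.set_printoptions(precision=3,suppress=True)
def quat(th):   # tool down, jaw axis along heading th
    x=np.array([0,0,-1.]);y=np.array([np.cos(th),np.sin(th),0])
    return Rn.from_matrix(np.stack([x,y,np.cross(x,y)],1)).as_quat()
def wrist():
    o=arm.get_obs();p=arm.get_image("wrist")
    T=np.eye(4);T[:3,:3]=Rn.from_quat(o["tcp_rot"]).as_matrix();T[:3,3]=o["ee_pos"]
    M=np.linalg.inv(T@p["T_tool_cam"]);p["R"],p["t"]=M[:3,:3],M[:3,3]
    return p
def blob(p,name,lo,hi,near=None,r=.1,zr=(-.02,.12)):
    W=cloud(p);hsv=cv2.cvtColor(p["image"],cv2.COLOR_BGR2HSV)
    m=cv2.inRange(hsv,np.array(lo),np.array(hi))>0
    m&=(W[...,2]>zr[0])&(W[...,2]<zr[1])
    if near is not None: m&=np.hypot(W[...,0]-near[0],W[...,1]-near[1])<r
    if m.sum()<5: print(name,"none");return
    P=W[m];xy=P[:,:2].astype(np.float32)
    c,s,a=cv2.minAreaRect(xy)
    ax=np.linalg.svd(xy-xy.mean(0),full_matrices=False)[2][0];ax=ax*np.sign(ax[0])
    print(name,m.sum(),"mean",P.mean(0),"zmax",P[:,2].max(),"rect",np.array(c),np.array(s),"heading",np.arctan2(ax[1],ax[0]),"px",np.argwhere(m).mean(0)[::-1])
    return P
def scene(p,sc=(.52,.03),tin=(.52,-.13)):
    blob(p,"red",(0,150,90),(8,255,255),sc,.12,(-.02,.02))
    blob(p,"green",(45,100,50),(80,255,255),(sc[0]-.145,sc[1]),.07)
    blob(p,"yellow",(15,120,60),(35,255,255),tin,.09)
    blob(p,"tinall",(0,0,0),(180,255,255),tin,.08,(.035,.12))
E
python3 - <<'E'
from h import *
p=arm.get_image("top");scene(p)
for th in(-.2,-.2+np.pi):
    for pos in([.45,-.05,.35],[.52,-.22,.15],[.52,-.02,.061]): print(th,arm.ik(pos,quat(th)))
E
```

```text
red 593 mean [0.557 0.027 0.001] zmax 0.013149705357194749 rect [0.557 0.027] [0.034 0.165] heading -0.17774093 px [303.769 218.005]
green 104 mean [0.417 0.051 0.029] zmax 0.04134662897733384 rect [0.418 0.051] [0.031 0.03 ] heading 0.394537 px [294.5   265.163]
yellow 371 mean [ 0.535 -0.126  0.056] zmax 0.07495046441836382 rect [ 0.538 -0.127] [0.063 0.117] heading -0.21133687 px [356.933 224.356]
tinall 846 mean [ 0.531 -0.124  0.06 ] zmax 0.07947595700434025 rect [ 0.531 -0.125] [0.066 0.106] heading -0.19975595 px [356.46  225.525]
-0.2 [ 0.327 -0.076 -0.26   0.    -1.387  2.615]
-0.2 [-0.054  0.255 -0.358  0.    -0.957  2.995]
-0.2 [ 0.339  0.3   -0.55   0.    -0.72   2.603]
2.941592653589793 [ 0.327 -0.076 -0.26   0.    -1.387 -0.527]
2.941592653589793 [-0.054  0.255 -0.358  0.    -0.957 -0.146]
2.941592653589793 [ 0.339  0.3   -0.55   0.    -0.72  -0.539]
```

```bash
python3 - <<'E'
from h import *
arm.reach([.47,-.08,.35],quat(-.175+np.pi))
p=wrist();cv2.imwrite("pics/w0.png",p["image"]);scene(p,(.557,.027),(.53,-.125))
p=arm.get_image("top");scene(p,(.557,.027),(.53,-.125))
print(arm.get_obs()["clock"])
E
```

```text
red 2703 mean [0.559 0.028 0.001] zmax 0.004208434837359669 rect [0.561 0.028] [0.034 0.172] heading -0.17861517 px [276.501 272.566]
green 434 mean [0.417 0.051 0.031] zmax 0.03429782341317541 rect [0.417 0.054] [0.03  0.034] heading -1.228996 px [385.166 280.2  ]
yellow 2296 mean [ 0.533 -0.129  0.06 ] zmax 0.06833907051335163 rect [ 0.541 -0.129] [0.069 0.123] heading -0.2069995 px [262.602 158.473]
tinall 5566 mean [ 0.532 -0.129  0.061] zmax 0.07019227735688874 rect [ 0.533 -0.126] [0.066 0.105] heading -0.20404477 px [263.351 158.885]
red 172 mean [0.612 0.017 0.001] zmax 0.010387605129025953 rect [0.61  0.017] [0.026 0.07 ] heading -0.22859101 px [307.215 199.401]
green 7 mean [0.405 0.046 0.029] zmax 0.03403343268048905 rect [0.405 0.045] [0.003 0.009] heading -1.3871623 px [296.286 269.429]
yellow none
tinall none
2.9
```

View pics/w0.png

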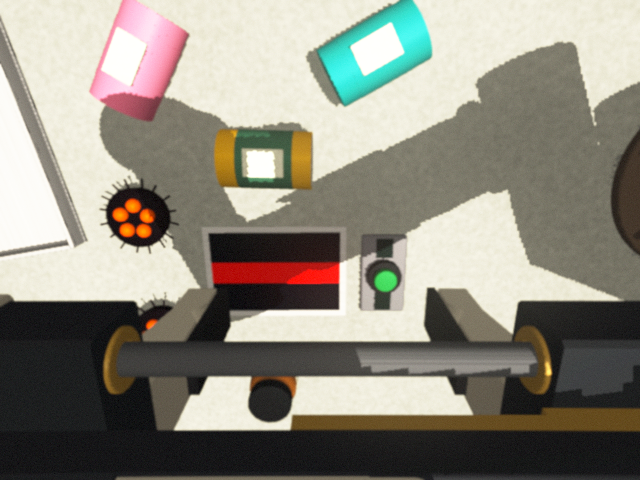

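```bash
cat >> h.py <<'E'
S=np.array([.559,.028]);TH=-.176;ex=np.array([np.cos(TH),np.sin(TH)]);ey=np.array([-ex[1],ex[0]])
Q=quat(TH+np.pi)
def L(x,y,z): return np.append(S+x*ex+y*ey,z)
def loc(P): d=np.asarray(P)[:2]-S; return np.array([d@ex,d@ey])
def tinpos(p,near):
    P=blob(p,"tin",(0,0,0),(180,255,255),near,.075,(.036,.085))
    r=cv2.minAreaRect(P[:,:2].astype(np.float32));print("local rect",loc(r[0]),"top",loc(P[P[:,2]>.062].mean(0)))
E
python3 - <<'E'
from h import *
arm.set_gripper(.05)
arm.reach(L(0,-.226,.2),Q)
print(arm.move_straight(L(0,-.226,.061),max_speed=.1,guard=15))
arm.move_straight(L(0,-.20,.061),max_speed=.05)
arm.move_straight(L(0,-.06,.061),max_speed=.03)
o=arm.get_obs();print(o["contact_force"],loc(o["ee_pos"]),o["ee_pos"][2])
arm.sleep(.3)
arm.move_straight(L(0,-.085,.061),max_speed=.06)
arm.move_straight(L(0,-.085,.25),max_speed=.15)
arm.reach(L(-.06,-.125,.35),Q)
p=wrist();cv2.imwrite("pics/w1.png",p["image"]);tinpos(p,S-.02*ey);scene(p,S,S-.02*ey)
print(arm.get_obs()["clock"])
E
```

```text
False
[-0.174 -0.072 -0.036] [-0.   -0.06] 0.06101105239413223
tin 4132 mean [ 0.556 -0.003  0.059] zmax 0.06915757245212126 rect [0.561 0.009] [0.071 0.105] heading -0.30183873 px [274.785 269.297]
local rect [ 0.005 -0.019] top [ 0.004 -0.022]
red 803 mean [0.527 0.033 0.001] zmax 0.018270427581117923 rect [0.56  0.028] [0.034 0.172] heading -0.17856836 px [306.496 273.852]
green 358 mean [0.417 0.048 0.031] zmax 0.03382070132357509 rect [0.416 0.051] [0.027 0.033] heading -0.32646528 px [391.626 279.687]
yellow 1869 mean [ 0.555 -0.003  0.056] zmax 0.06832410814569044 rect [0.571 0.016] [0.088 0.122] heading -0.27305934 px [275.971 268.162]
tinall 4157 mean [ 0.556 -0.003  0.059] zmax 0.06915757245212126 rect [0.561 0.009] [0.071 0.105] heading -0.29975554 px [274.847 269.153]
14.4333
```

View pics/w1.png

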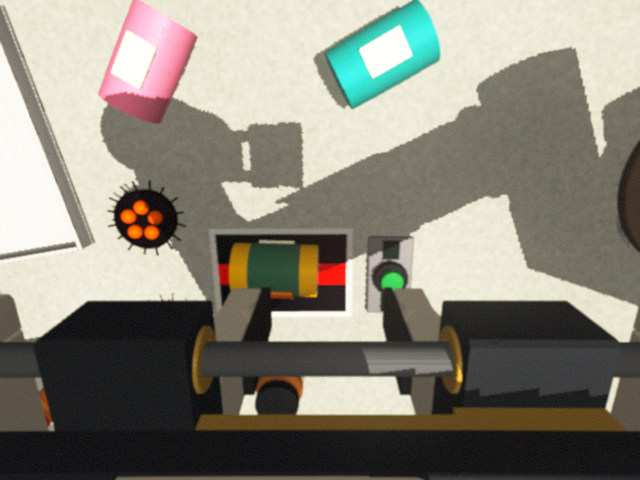

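The tin lies around px (275,268) on the window, just short of the stripe. The white label shows at its rear edge (row 242), so it has rolled past half a turn. Next comes the final 20 mm.

```bash
python3 - <<'E'
from h import *
arm.reach(L(0.004,-.085,.2),Q)
print(arm.move_straight(L(.004,-.085,.061),max_speed=.12,guard=15))
arm.move_straight(L(.004,-.0395,.061),max_speed=.025)
arm.sleep(.3)
arm.move_straight(L(.004,-.075,.061),max_speed=.06)
arm.move_straight(L(.004,-.085,.2),max_speed=.15)
arm.reach(L(-.06,-.17,.33),Q)
p=wrist();cv2.imwrite("pics/w2.png",p["image"]);tinpos(p,S);scene(p,S,S)
print(arm.get_obs()["clock"])
E
```

```text
False
tin 1714 mean [0.537 0.016 0.057] zmax 0.06889745909852588 rect [0.539 0.024] [0.047 0.059] heading -0.24961518 px [293.213 321.918]
local rect [-0.019 -0.007] top [-0.019 -0.005]
red 673 mean [0.506 0.036 0.001] zmax 0.0036052660132034915 rect [0.561 0.026] [0.035 0.171] heading -0.23758481 px [322.149 310.22 ]
green 7 mean [0.431 0.048 0.03 ] zmax 0.032451935129809165 rect [0.431 0.049] [0.008 0.001] heading 1.4164212 px [381. 320.]
yellow 765 mean [0.521 0.019 0.053] zmax 0.0676236886934919 rect [0.525 0.041] [0.074 0.022] heading 1.5052803 px [307.025 320.822]
tinall 1731 mean [0.537 0.016 0.057] zmax 0.06889745909852588 rect [0.539 0.024] [0.047 0.059] heading -0.25299066 px [293.2   321.731]
21.2917
```

View pics/w2.png

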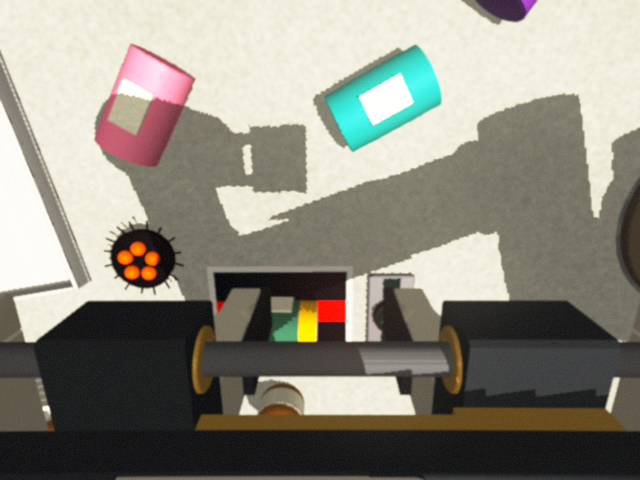

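The fingers hide the tin in this view, so I'll look again from further over (+y) with the jaws wide open.

```bash
python3 - <<'E'
from h import *
arm.reach(L(-.03,-.03,.33),Q)
p=wrist();cv2.imwrite("pics/w3.png",p["image"]);tinpos(p,S);scene(p,S,S)
print(arm.get_obs()["clock"])
E
```

```text
tin 5488 mean [0.564 0.024 0.06 ] zmax 0.06911946524606231 rect [0.565 0.031] [0.07  0.105] heading -0.19662239 px [293.465 219.58 ]
local rect [0.006 0.004] top [0.006 0.002]
red 1043 mean [0.539 0.03  0.001] zmax 0.003911869467123499 rect [0.56  0.027] [0.031 0.173] heading -0.17711927 px [317.983 208.749]
green 531 mean [0.418 0.051 0.031] zmax 0.034633782121942736 rect [0.416 0.053] [0.028 0.034] heading -1.064772 px [423.279 214.218]
yellow 2378 mean [0.564 0.024 0.057] zmax 0.06818769363558863 rect [0.571 0.036] [0.08  0.124] heading -0.21258838 px [293.44  218.796]
tinall 5517 mean [0.564 0.024 0.059] zmax 0.06911946524606231 rect [0.565 0.031] [0.07  0.105] heading -0.1970356 px [293.467 219.428]
21.9667
```

View pics/w3.png

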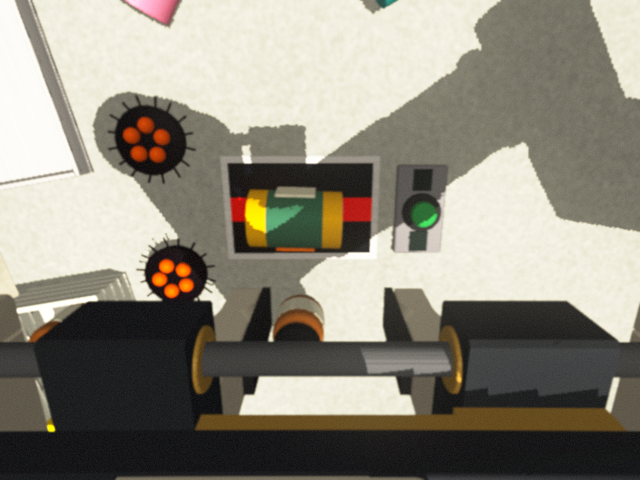

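The tin is on the stripe, about 2–4 mm off the centre line and 6 mm along it, and nearly parallel. The key is at about px (425,214), local (-0.145, 0). Now I'll press it.

```bash
python3 - <<'E'
from h import *
arm.set_gripper(0.0)
arm.reach(L(-.145,0,.15),Q)
arm.move_straight(L(-.145,0,.055),max_speed=.1)
f0=arm.get_obs()["contact_force"]
g=arm.move_straight(L(-.145,0,.036),max_speed=.012,guard=12)
arm.sleep(.2)
o=arm.get_obs();print(g,o["ee_pos"],o["contact_force"]-f0,loc(o["ee_pos"]))
arm.move_straight(L(-.145,0,.06),max_speed=.05)
arm.move_straight(L(-.145,0,.2),max_speed=.15)
arm.set_gripper(.05)
arm.reach(L(-.03,-.03,.33),Q)
arm.sleep(.3)
p=wrist();cv2.imwrite("pics/w4.png",p["image"]);tinpos(p,S);P=blob(p,"green",(45,100,50),(80,255,255),S-.145*ex,.05)
print(arm.get_obs()["clock"])
E
```

```text
True [0.416 0.053 0.04 ] [-3.08  -0.207  9.519] [-0.145 -0.   ]
tin 5468 mean [0.564 0.024 0.059] zmax 0.06882018889336199 rect [0.565 0.031] [0.07  0.105] heading -0.19862571 px [293.788 219.799]
local rect [0.006 0.004] top [0.006 0.002]
green 526 mean [0.418 0.051 0.031] zmax 0.0345080370552728 rect [0.416 0.053] [0.029 0.034] heading -1.0875676 px [423.388 214.287]
29.9417
```

View pics/w4.png

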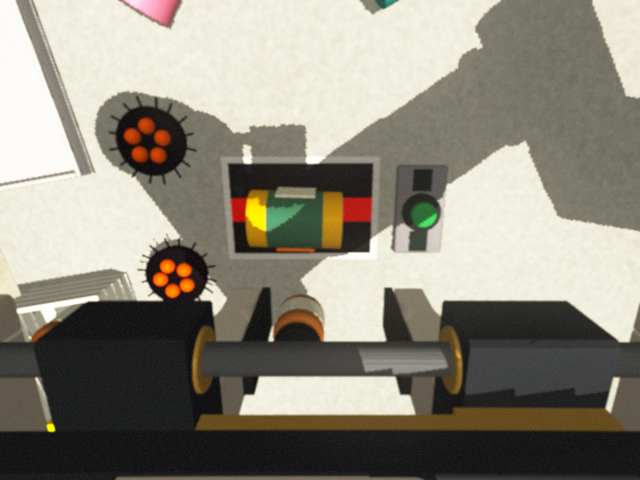

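```bash
python3 -c "
from plant import arm
arm.close_job()"
```

```text
the job is handed in; nothing more can be done
```

I rolled the tin about 156 mm onto the red stripe, pressed the green key and let it go, then handed the job in at about 30 s on the robot's clock. `close_job` reports no verdict, so the results below are my own checks.

- **Rolling:** I pushed with two fingertips about 14 mm above the tin's axis, in two slow pushes with a look in between. After the first push the label had turned to the low rear side, so the tin was past half a turn.
- **Tin on the stripe:** In the last picture it lies about 2–4 mm off the centre line, 6 mm from the stripe's middle and within about 0.02 rad of parallel. It had not moved since before the press.
- **Key:** The fingertips went down to 26 mm above the counter with about 9.5 N on the key. That matches the bottom stop, since the spring alone gives 5 N there. Afterwards the key top measured about 31–32 mm, the same as before the press, so it is up again.
- **Other things on the counter:** In the last picture the jar and both urchins looked undisturbed, and the arm was well clear of everything. I did not re-measure the sauce bottle, cup, dish or spoon; the fingers worked only around the tin, window and key.
- **Readings that failed:** The arm hid the tin in the top view, and the fingers partly hid it in two wrist pictures, which skewed those readings. I discarded them and looked again from an unobstructed pose.

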